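# Load a carton through the one-way flap of a counter dispenser

### The job

Load the loose blue carton, seam and sticker upwards, into the blue dispenser from its loading end: push it in through the orange one-way flap and on down the lane until the whole row stands closed up and firm against the front fence, pressing with about 12 N for a moment and never so hard (20 N) that the cartons dent. Leave it in there with the flap sprung upright behind it, and leave the yellow carton, the yellow dispenser and everything else on the counter where they are.

Things in the scene. Friction and masses are not known exactly. Their poses are not given: they have to be found in the camera images.
- carton_blue: The carton to load: rigid blue box with a white seam line and a white blank sticker on top, 80 mm long (its x), 66 mm wide (its y), 44 mm tall, about 150 g; origin at the centre of the underside. It starts on the counter, to one side of the dispensers. A firm grip does not harm it, but the cartons dent when pushed against one another with more than 20 N.
- dispenser_blue: Rear-loading dispenser with blue skirts and lip edges, screwed to the counter. Origin on the counter surface under the hinge of its flap, on the lane's centre line; x points down the lane, away from the loading end, z up. The lane floor is 16 mm above the counter. A clear fence at the far end stops the row.
- sill_blue (a point): Middle of the blue dispenser's loading sill, on its top face, at the dispenser's x = -60 mm. The sill is flat, 78 mm wide, from x = -117 mm to just short of the flap at 0, level with the lane floor, open above and at the sides (as far as the guides at the mouth).
- mouth_blue (a point): Mouth of the lane, on its floor, at x = -8 mm. From here the lane is 70 mm wide between clear walls, with clear lips turned inwards on top whose undersides are 47 mm above the floor. Flared clear guides, 30 mm high, reach from here back to x = -32 mm, where they are about 85 mm apart.
- slot_blue (a point): Point over the lane at x = 90 mm, level with the tops of the lips, 51 mm above the lane floor. From x = -8 to 190 mm a slot 50 mm wide stays open between the lips: too narrow for a carton, but closed fingers can reach down through it and follow a carton from behind.
- flap_blue (a joint): Orange one-way flap at x = 0, 58 mm wide, rising 26 mm above the floor, hinged 10 mm below it. Rad: 0 = upright (shut, on its stop), 1.34 = folded down level with the floor. It folds only into the lane, reaching to x = 33 mm; a light spring (0.3 N at its edge shut, 1 N folded) stands it up once nothing lies on it. Upright it keeps cartons from coming back.
- row_blue1: Rear one of two blue cartons already in the blue lane, same size as the one to load, loose, with gaps before and behind. Sliding the two takes under 2 N (slick lane, friction about 0.25); 10 to 14 N means they stand firm on the fence. The fence is clamped anywhere in a 35 mm range: firm, the loaded carton's origin is at x = 80 to 115 mm of the dispenser; feel for it.
- carton_yellow: Yellow carton of the same size lying on the counter on the other side; not wanted now, leave it alone.
- dispenser_yellow: The second dispenser, with yellow skirts, alike in every size; it holds yellow cartons. Which of the two stands left or right differs. Leave it alone.
- flap_yellow (a joint): Flap of the yellow dispenser, same kind; 0 = shut.
- row_yellow1: Rear one of the two cartons in the yellow dispenser.
- tape_roll: Roll of tape lying flat, 90 mm across, 24 mm tall; bystander.
- scanner: Grey and black hand scanner lying down, about 170 x 50 x 36 mm; bystander.
- pen_cup: Dark metal cup, 72 mm across, 95 mm tall; bystander.
- ticket_stand: Clear price-ticket stand, 75 mm wide, 60 mm tall; bystander.
- clipboard: Small clipboard lying flat, 130 x 75 mm; bystander.

How it is judged:
On the way, in this order (a step that is already met when the one before it is completed fails the run):
1. the carton's nose has entered the lane from the loading end and folds the flap down (value of joint flap_blue above 0.7 rad and x of carton_blue in the frame of dispenser_blue between -0.035 and 0.06 m and z of carton_blue in the frame of dispenser_blue below 0.026 m and y of carton_blue in the frame of dispenser_blue between -0.006 and 0.006 m), for 0.1 s.
2. the carton, wholly past the flap, presses the row firm against the fence (over 6 N for 0.2 s) (x of carton_blue in the frame of dispenser_blue above 0.074 m and contact force between carton_blue and row_blue1 above 6 N and y of carton_blue in the frame of dispenser_blue between -0.006 and 0.006 m), for 0.2 s.
At the end, for the whole second after the job is handed in: The blue carton lies flat, straight and at rest in the blue lane, wholly past the flap (origin over 74 mm down the lane, within 6 mm of its centre line, 0.08 rad); the gap to the row under 3 mm; the flap upright behind it (under 0.1 rad) (x of carton_blue in the frame of dispenser_blue above 0.074 m and z of carton_blue in the frame of dispenser_blue between 0.013 and 0.02 m and y of carton_blue in the frame of dispenser_blue between -0.006 and 0.006 m and angle between the x axis of carton_blue and the x axis of dispenser_blue, either way round below 0.08 rad and angle between carton_blue's own z axis and vertical below 0.06 rad and value of joint flap_blue below 0.1 rad and distance between carton_blue and row_blue1 below 0.083 m and linear speed of carton_blue below 0.01 m/s); the robot touches nothing.
It fails at once if the carton is pushed against the row with more than 20 N (cartons dent) (contact force between carton_blue and row_blue1 above 20 N).
It fails at once if another thing on the counter is moved more than 20 mm (distance of any of tape_roll, scanner, pen_cup, ticket_stand, clipboard, carton_yellow from where it was at the start of the episode above 0.02 m).
It fails at once if the yellow dispenser is disturbed (flap opened or its cartons shifted 10 mm) (value of joint flap_yellow above 0.3 rad or distance of row_yellow1 from where it was at the start of the episode above 0.01 m).
It also fails if it takes over 70 s, if anything falls off the work surface, if the arm or the gripper's body presses on something with over 40 N, if the wrist force passes 120 N, or if a joint passes its speed limit or range.

### The arm

A 7-joint arm with a two-finger parallel gripper is mounted at the origin on the work surface. World frame = base frame: x ahead of the robot, y to its left, z up, the work surface at z = 0. Lengths are in m, angles in rad, forces in N, time in s.
With the tool pointing down it reaches from about 0.425 to 0.825 m from the base axis. Payload 3.6 kg.
Tool frame: the origin (TCP) lies where the fingers leave the gripper's body, on its centre line; the fingertips stand 73 mm ahead of it and the grasp point (between the pads) lies 54 mm ahead of it; x points along the fingers, y is the direction in which the jaws open and shut, and the axes are right-handed (so a half turn about x gives the same grasp; the last joint's range is limited). The gripper opens to 85 mm and grips with 20 to 120 N. Pads are 22 mm wide; open, the fingers measure 114 mm over their backs; the gripper's body (76 mm by 85 mm) begins 54 mm behind the grasp point. The pads swing forward as they close: fully open they stand 13 mm farther back than shut.
Start: joints at [1.222, 0.615, -0.013, 1.423, 0.008, 1.103, -0.04], TCP at [0.206, -0.617, 0.304] pointing down, gripper open.
Joint ranges: [-3.12, 3.12], [-0.3, 2.06], [-1.34, 1.32], [0.26, 2.42], [-1.36, 4.5], [0.01, 1.98], [-2.84, 2.84]. Speed limits (rad/s): [2.79, 2.79, 3.14, 3.14, 3.14, 3.14, 3.14].

### API

Orientations are given as a unit quaternion [x, y, z, w].
In Python, from station import arm, snapshot, camera_info, ticket gives the robot as it stands. Calls block until the motion is done:
- arm.movep(position, orientation): joint-space move of the TCP to a pose.
- arm.line_to(position, velocity=0.15, ori=None): straight line of the TCP; ori=None keeps the orientation; velocity is the mean speed in m/s.
- arm.move_j(angles): joint-space move.
- arm.move_gripper(opening, effort=None): opening from 0.0 (shut) to 1.0 (fully open); effort is the grip in N (None keeps the last); returns when the fingers have stopped.
- arm.pause(seconds).
- arm.ik(position, orientation): joint angles nearest the present ones, or None.
- snapshot(name): name is "scene" or "top" or "wrist"; returns the picture (400x640x3 uint8, blue, green, red); there is no depth.
- camera_info(name): a dict with "fx", "fy", "cx", "cy" (pixels), "R" (3x3) and "t" (3): a world point X has camera coordinates R X + t; the wrist camera has in their place "T_tool_cam" (4x4, takes a point from camera to tool coordinates, whose origin is the TCP and whose axes are the tool frame's). Camera axes: x right, y down, z forward; pixel columns grow to the right and rows downward; lengths in m; the calibration is good to about 2 mm. A picture is of the moment at which its call begins: read the wrist's pose just before it. camera_info takes no time and is no camera call.
A pose or a line that the arm cannot do raises arm.MotionError and nothing moves.
- ticket.finish_job(): hands the job in, once; it reports no verdict.
Readings, each from a call of its own:
- arm.read_time(): time.
- arm.read_joint_positions(): joint angles.
- arm.read_dq(): joint speeds.
- arm.read_effort(): joint torques, N m.
- arm.read_tool_pos(): TCP position.
- arm.read_eef_rot(): TCP orientation.
- arm.read_ft_force(): force on the tool from outside, world axes, zero at the start.
- arm.read_wrist_torque(): the same for the moment, N m.
- arm.read_opening(): opening from 0.0 (shut) to 1.0 (fully open).
Only numpy, scipy, OpenCV 4.12 (cv2) and the standard library are available. Lean on these libraries where they do the work, as an engineer would, in place of code of your own. Each camera call takes 0.05 s, during which the arm holds its last target.

## Working session

There is one attempt and no reset: what is moved stays moved. The work goes in short steps, each a Python script; the robot and the scene stay as the last script left them, time stands still between calls to the robot, and variables do not carry over. Pictures are saved under pics/ and viewed, and the job is handed in when it is done.

```bash
ls; mkdir -p pics
python3 - <<'E'
from station import arm, snapshot, camera_info
import cv2
for n in("scene","top","wrist"):
    cv2.imwrite(f"pics/{n}0.png",snapshot(n))
    print(n,camera_info(n))
print(arm.read_time(),arm.read_tool_pos(),arm.read_eef_rot(),arm.read_ft_force())
E
```

```text
pics
scene {'fx': 452.8703532739347, 'fy': 452.8703532739347, 'cx': 322.55007266933484, 'cy': 198.0303285504963, 'R': array([[ 0.02906722,  0.99926659,  0.02492737],
       [ 0.53891641,  0.00533649, -0.84234235],
       [-0.84185759,  0.03791832, -0.53836604]]), 't': array([-0.00748595, -0.21693467,  1.7990217 ])}
top {'fx': 464.47869134014405, 'fy': 464.47869134014405, 'cx': 318.75663839531467, 'cy': 197.55985594946105, 'R': array([[ 0.02081604, -0.9997576 , -0.00717196],
       [-0.98646769, -0.0193714 , -0.1628074 ],
       [ 0.162629  ,  0.01046391, -0.9866318 ]]), 't': array([-0.02471115,  0.52113857,  1.56100554])}
wrist {'fx': 282.17498681801266, 'fy': 282.17498681801266, 'cx': 319.9685416120793, 'cy': 199.27144497548107, 'T_tool_cam': array([[-8.10623459e-04, -2.94610791e-01,  9.55616986e-01,
        -7.01370000e-02],
       [ 9.99999671e-01, -2.39085482e-04,  7.74563492e-04,
         7.66745094e-04],
       [ 2.79384789e-07,  9.55617300e-01,  2.94610888e-01,
        -7.54499981e-02],
       [ 0.00000000e+00,  0.00000000e+00,  0.00000000e+00,
         1.00000000e+00]])}
0.15 [ 0.20546966 -0.6162119   0.30299053] [-0.69785022 -0.11399822  0.69808865 -0.11261315] [-0.20403146  0.31747593  0.27858282]
```

View pics/scene0.png

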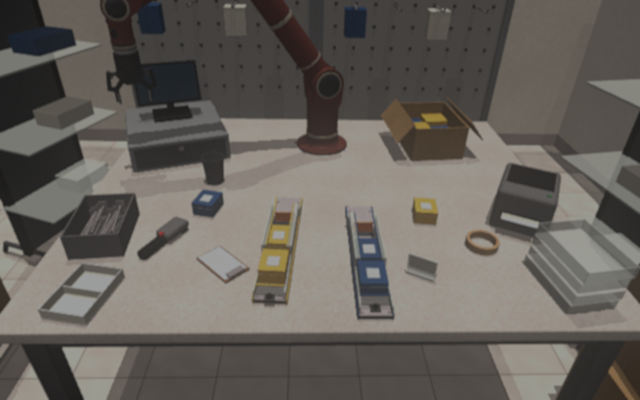

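View pics/top0.png

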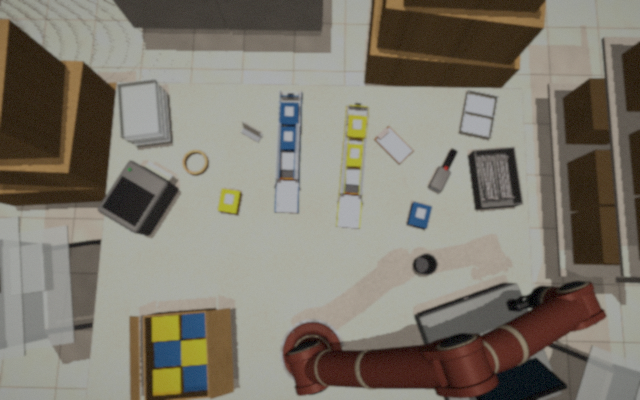

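View pics/wrist0.png

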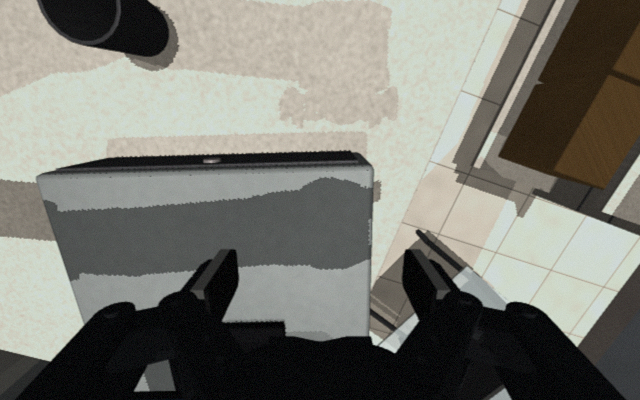

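The overhead picture shows the loose blue carton near (420,215), the blue dispenser at about (288,150) with its white sill at (287,197), and the yellow dispenser at (350,165). Next I'll measure the corners from the top and scene views.

```bash
cat > h.py <<'E'
import numpy as np, cv2
from scipy.spatial.transform import Rotation as Ro
from station import arm, snapshot, camera_info
def cam(n,pose=None):
    c=camera_info(n)
    if n!="wrist": 
        R=np.array(c["R"]);t=np.array(c["t"]); o=-R.T@t; return c,R.T,o
    p,q=pose; T=np.array(c["T_tool_cam"]);Rt=Ro.from_quat(q).as_matrix()
    return c,Rt@T[:3,:3],np.array(p)+Rt@T[:3,3]
def ray(C,uv):
    c,R,o=C; d=R@np.array([(uv[0]-c["cx"])/c["fx"],(uv[1]-c["cy"])/c["fy"],1.]); return o,d/np.linalg.norm(d)
def onz(C,uv,z):
    o,d=ray(C,uv); return o+d*(z-o[2])/d[2]
def proj(C,X):
    c,R,o=C; v=R.T@(np.array(X)-o); return np.array([c["fx"]*v[0]/v[2]+c["cx"],c["fy"]*v[1]/v[2]+c["cy"]])
def tri(C1,u1,C2,u2):
    o1,d1=ray(C1,u1);o2,d2=ray(C2,u2)
    s=np.linalg.lstsq(np.c_[d1,-d2],o2-o1,rcond=None)[0]
    a,b=o1+s[0]*d1,o2+s[1]*d2; return (a+b)/2,np.linalg.norm(a-b)
E
python3 - <<'E'
from h import *
t=cv2.imread("pics/top0.png");s=cv2.imread("pics/scene0.png")
Ct,Cs=cam("top"),cam("scene")
def stick(im,x0,y0,x1,y1):
    # white sticker
    hsv=cv2.cvtColor(im[y0:y1,x0:x1],cv2.COLOR_BGR2HSV)
    return hsv
for n,im,C in(("top",t,Ct),("scene",s,Cs)):
    hsv=cv2.cvtColor(im,cv2.COLOR_BGR2HSV)
    m=cv2.inRange(hsv,(100,90,30),(125,255,255))
    k,l,st,ce=cv2.connectedComponentsWithStats(m)
    for i in range(1,k):
        if st[i,4]>60: print(n,st[i],ce[i].round(1),onz(C,ce[i],.044).round(3))
c=[cv2.resize(t[80:240,260:450],None,fx=4,fy=4,interpolation=cv2.INTER_CUBIC)]
cv2.imwrite("pics/topc.png",c[0][:600])
cv2.imwrite("pics/scenec.png",cv2.resize(s[180:320,180:410],None,fx=3.4,fy=3.4,interpolation=cv2.INTER_CUBIC))
E
```

```text
top [280 103  19  48 512] [288.1 125.7] [0.777 0.1   0.044]
top [408 203  23  25 295] [418.5 216. ] [ 0.464 -0.357  0.044]
top [182 314  23  25 522] [192.7 325.8] [0.084 0.394 0.044]
top [154 341  26  26 631] [166.6 353.6] [-0.006  0.473  0.044]
top [183 366  24  26 558] [194.6 378.4] [-0.082  0.377  0.044]
scene [139   3  24  30 553] [150.5  18.1] [-2.082 -1.256  0.044]
scene [345   7  21  30 526] [355.   21.5] [-2.111  0.323  0.044]
scene [  8  28  55  27 662] [29.  39.4] [-1.37  -1.809  0.044]
scene [194 191  26  14 117] [207.7 197.6] [ 0.472 -0.354  0.044]
scene [360 240  20  17 116] [369.4 247.8] [0.711 0.108 0.044]
scene [359 261  28  22 326] [372.  271.6] [0.803 0.103 0.044]
```

View pics/topc.png

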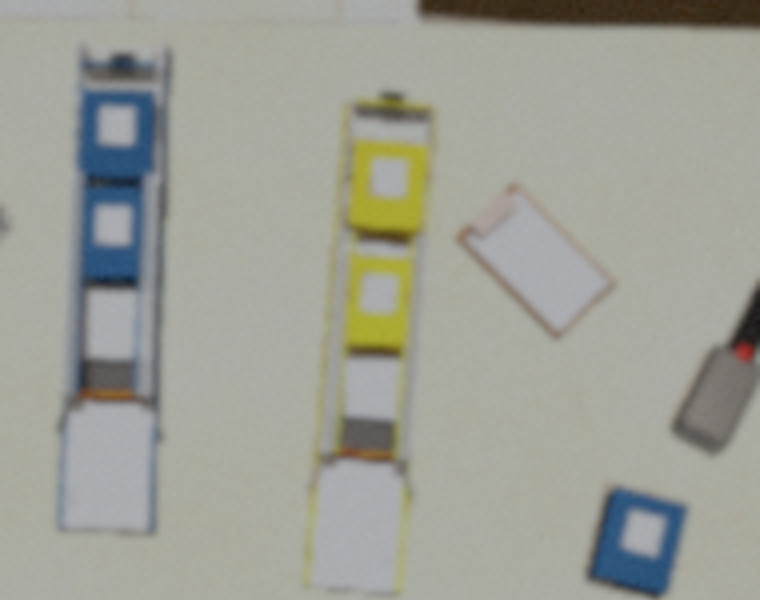

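View pics/scenec.png

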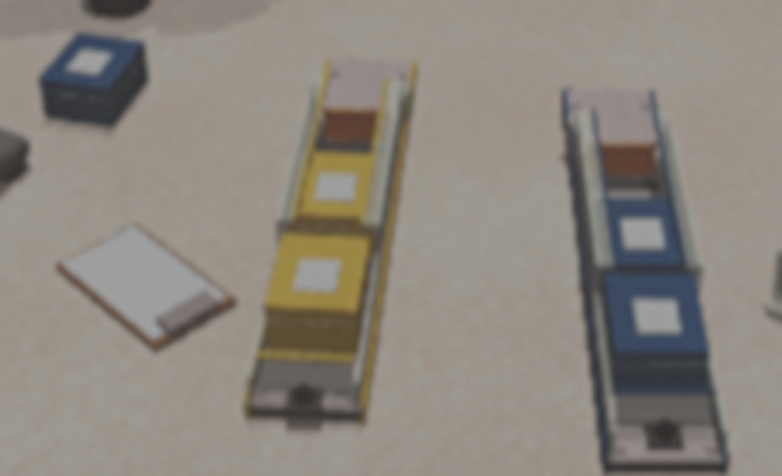

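```bash
cat >> h.py <<'E'
def down(yaw,flip=False):
    # tool x down, tool y = world Y rotated by yaw
    s=-1 if flip else 1
    M=np.array([[0,0,s],[0,s,0],[-1,0,0]],float)
    return (Ro.from_euler("z",yaw)*Ro.from_matrix(M)).as_quat()
E
python3 - <<'E'
from h import *
for f in(0,1):
  for p,y in(((.464,-.357,.30),-.24),((.464,-.357,.08),-.24),((.5,.1,.3),0),((.45,.1,.08),0),((.64,.1,.11),0)):
    j=arm.ik(p,down(y,f)); print(f,p,None if j is None else np.round(j,2))
C=cam("top")
for u,z in(((275,211.75),.016),((298.75,212.5),.016),((280,178.5),.02),((294,178.5),.02)): print(onz(C,u,z).round(4))
E
```

```text
0 (0.464, -0.357, 0.3) [ 1.04  0.6  -0.7   1.61  0.42  1.09  1.56]
0 (0.464, -0.357, 0.08) [ 0.93  0.87 -0.51  1.8   0.66  0.66  1.36]
0 (0.5, 0.1, 0.3) [ 0.41  0.58 -1.01  1.81  0.56  1.07  0.76]
0 (0.45, 0.1, 0.08) [-0.13  0.72 -0.21  2.15  0.46  0.31  0.85]
0 (0.64, 0.1, 0.11) [ 0.2   0.94 -0.71  1.59  0.74  0.9   0.78]
1 (0.464, -0.357, 0.3) [ 0.55  0.52  0.1   1.63 -0.06  1.   -1.13]
1 (0.464, -0.357, 0.08) [ 0.56  0.81  0.09  1.81 -0.14  0.53 -1.07]
1 (0.5, 0.1, 0.3) [-0.02  0.42 -0.31  1.82  0.16  0.93 -1.97]
1 (0.45, 0.1, 0.08) [-0.31  0.71  0.07  2.16 -0.16  0.28 -1.67]
1 (0.64, 0.1, 0.11) [-0.22  0.83  0.05  1.61 -0.05  0.7  -1.72]
[0.4727 0.138  0.016 ]
[0.4717 0.0549 0.016 ]
[0.5907 0.1242 0.02  ]
[0.5917 0.0748 0.02  ]
```

```bash
cat >> h.py <<'E'
def shot(name):
    p,q=arm.read_tool_pos(),arm.read_eef_rot()
    im=snapshot("wrist"); cv2.imwrite(f"pics/{name}.png",im); np.save(f"pics/{name}.npy",np.r_[p,q]); return im
def load(name):
    v=np.load(f"pics/{name}.npy"); return cv2.imread(f"pics/{name}.png"),cam("wrist",(v[:3],v[3:]))
E
python3 - <<'E'
from h import *
q=down(-.24,True)
arm.movep([.39,-.34,.27],q); arm.pause(.2); shot("w1")
arm.line_to([.42,-.26,.27],.3); arm.pause(.2); shot("w2")
arm.movep([.45,.06,.27],down(0,True)); arm.pause(.2); shot("w3")
arm.line_to([.45,.14,.25],.3); arm.pause(.2); shot("w4")
print(arm.read_time(),arm.read_ft_force())
E
python3 -c "
import cv2,numpy as np
a=[cv2.imread(f'pics/w{i}.png') for i in (1,2,3,4)]
cv2.imwrite('pics/w14.png',cv2.resize(np.vstack([np.hstack(a[:2]),np.hstack(a[2:])]),(800,500),interpolation=cv2.INTER_AREA))"
```

```text
4.5 [-0.12954226 -0.80478314 -0.56318945]
```

View pics/w14.png

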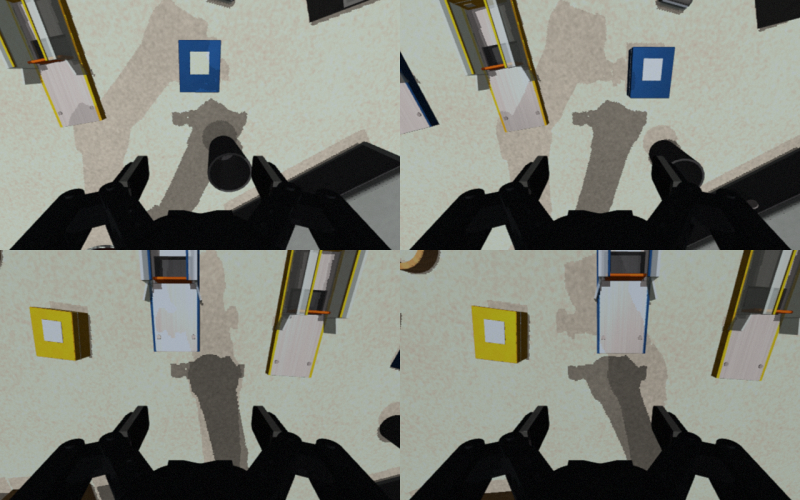

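Run:
```python
from h import *
W={}
for n in("w1","w2"):
    im,C=load(n); hsv=cv2.cvtColor(im,cv2.COLOR_BGR2HSV)
    m=cv2.inRange(hsv,(100,120,30),(125,255,255))
    if n=="w2": m[:,:300]=0
    m[230:]=0
    # top face brighter: fill
    k,l,st,ce=cv2.connectedComponentsWithStats(m); i=1+np.argmax(st[1:,4]); b=(l==i).astype(np.uint8)
    cn=max(cv2.findContours(b,0,1)[0],key=cv2.contourArea)
    f=np.zeros_like(b); cv2.drawContours(f,[cn],-1,1,-1)
    hole=f-b; hole=cv2.morphologyEx(hole,cv2.MORPH_OPEN,np.ones((5,5)))
    hc=max(cv2.findContours(hole,0,1)[0],key=cv2.contourArea)
    sq=cv2.boxPoints(cv2.minAreaRect(hc)); W[n]=(sq,cn,C)
    M=cv2.moments(hc); cc=(M["m10"]/M["m00"],M["m01"]/M["m00"])
    W[n]+=(cc,)
    r=cv2.minAreaRect(cn); bp=cv2.boxPoints(r)
    print(n,"sticker",np.round(cc,1),"bbox",r, [onz(C,p,.044)[:2].round(4) for p in bp])
    v=cv2.mean(hsv[...,2],b); print(v)
    x,y,w,h=cv2.boundingRect(cn); cv2.imwrite(f"pics/{n}c.png",cv2.resize(im[y-15:y+h+15,x-15:x+w+15],None,fx=4,fy=4))
X,e=tri(W["w1"][2],W["w1"][3],W["w2"][2],W["w2"][3]); print("sticker pt",X.round(4),e)
c3=load("w3")[0][0:170,220:340]; c4=load("w4")[0][0:170,280:420]
cv2.imwrite("pics/c34.png",np.hstack([cv2.resize(c3,None,fx=3,fy=3),cv2.resize(c4,None,fx=3,fy=3)]))
```

```text
w1 sticker [319.  100.2] bbox ((318.9999694824219, 104.99999237060547), (65.99998474121094, 81.99998474121094), -0.0) [array([ 0.4388, -0.3181]), array([ 0.5135, -0.3394]), array([ 0.4983, -0.4007]), array([ 0.4224, -0.3846])]
(119.33325370281891, 0.0, 0.0, 0.0)
w2 sticker [403.4 110.4] bbox ((401.4523010253906, 115.85845947265625), (69.55940246582031, 83.64878845214844), 3.1798300743103027) [array([ 0.4391, -0.3156]), array([ 0.5171, -0.3357]), array([ 0.4975, -0.4003]), array([ 0.4175, -0.3858])]
(115.17733522996681, 0.0, 0.0, 0.0)
sticker pt [ 0.4742 -0.3622  0.0444] 0.00016611299906725836
```

View pics/c34.png

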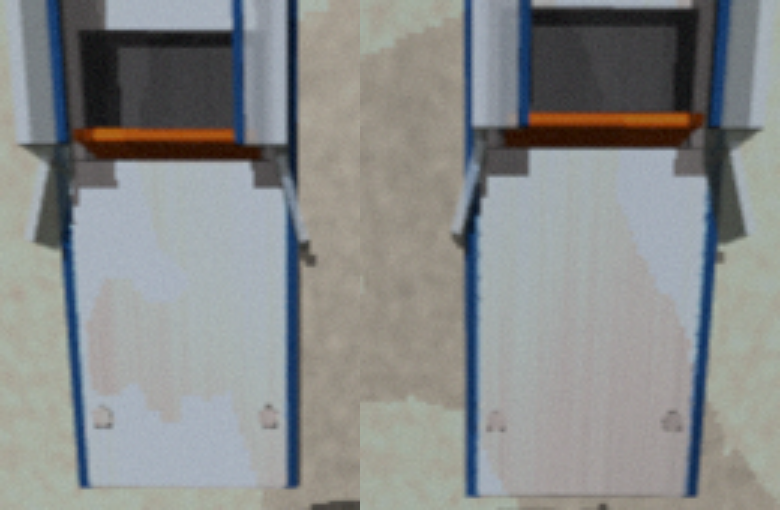

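View pics/w1c.png

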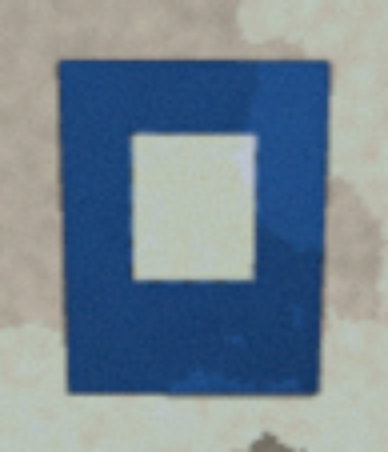

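View pics/w2c.png

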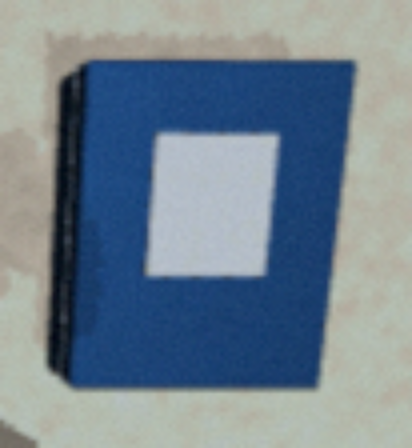

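Run:
```python
from h import *
im,C=load("w1")
hsv=cv2.cvtColor(im,cv2.COLOR_BGR2HSV); m=cv2.inRange(hsv,(100,120,30),(125,255,255)); m[230:]=0;m[:,:200]=0;m[:,450:]=0
cn=max(cv2.findContours(m,0,1)[0],key=cv2.contourArea)
ap=cv2.approxPolyDP(cv2.convexHull(cn),5,True)[:,0]; print("w1 corners",ap.tolist())
P=np.array([onz(C,p+0.0,.0445)[:2] for p in ap]); print(P.round(4)); print("centre",P.mean(0))
for i in range(len(P)):
    d=P[(i+1)%len(P)]-P[i]; print(np.linalg.norm(d).round(4),np.degrees(np.arctan2(d[1],d[0])).round(2))
C3,C4=load("w3")[1],load("w4")[1]
a=lambda x,y:(220+x/3-.33,y/3-.33); b=lambda x,y:(280+(x-360)/3-.33,y/3-.33)
for n,p,q in(("screwL",(103,417),(496,421)),("screwR",(269,417),(672,421)),("rearL",(80,487),(467,496)),("rearR",(299,487),(697,496)),("flapbaseL",(78,155),(503,146)),("flaptopL",(86,129),(527,115)),("flaptopR",(236,129),(693,115)),("sillfrontL",(75,188),(485,178))):
    X,e=tri(C3,a(*p),C4,b(*q)); print(n,X.round(4),round(e,4))
# edges of skirts at z=.016: far and near
for C,f,pts in((C3,a,((80,487),(299,487),(68,250),(299,270),(68,230))),(C4,b,((467,496),(697,496),(470,250),(712,230)))):
    print([onz(C,f(*p),.016)[:2].round(4).tolist() for p in pts])
```

```text
w1 corners [[352, 65], [349, 146], [288, 146], [286, 65]]
[[ 0.4974 -0.4004]
 [ 0.4232 -0.3815]
 [ 0.4383 -0.3202]
 [ 0.5125 -0.3392]]
centre [ 0.467876   -0.36033178]
0.0766 165.71
0.0632 76.12
0.0766 -14.35
0.0631 -103.86
screwL [0.4979 0.132  0.0151] 0.0002
screwR [0.4977 0.0695 0.0146] 0.0002
rearL [0.4715 0.1425 0.0163] 0.0001
rearR [0.4706 0.0582 0.013 ] 0.0001
flapbaseL [0.583  0.1304 0.0314] 0.0013
flaptopL [0.5878 0.1238 0.0462] 0.0007
flaptopR [0.5867 0.077  0.0508] 0.0007
sillfrontL [0.576  0.1358 0.0165] 0.0002
[[0.4715, 0.1425], [0.4712, 0.0582], [0.5562, 0.14], [0.5493, 0.058], [0.5627, 0.1395]]
[[0.4714, 0.1425], [0.4711, 0.059], [0.5542, 0.1408], [0.5601, 0.0605]]
```

Run:
```python
from h import *
arm.movep([.55,.10,.33],down(0,True)); arm.pause(.2); shot("w5")
print(arm.read_time())
```

```text
5.35
```

View pics/w5.png

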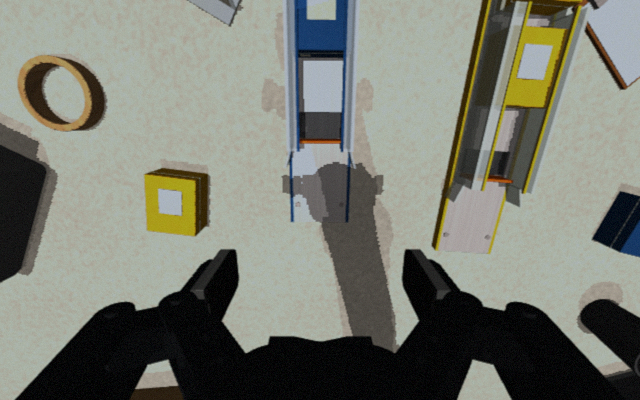

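Run:
```python
from h import *
im,C=load("w5"); hsv=cv2.cvtColor(im,cv2.COLOR_BGR2HSV); m=cv2.inRange(hsv,(100,110,30),(125,255,255))
def runs(v):
    r=np.flatnonzero(np.diff(np.r_[0,v>0,0].astype(int))); return list(zip(r[::2]+285,r[1::2]+285-1))
for v in list(range(10,150,12))+list(range(155,222,10)): print(v,runs(m[v,285:360]))
```

```text
10 [(np.int64(295), np.int64(305)), (np.int64(336), np.int64(346))]
22 [(np.int64(295), np.int64(346))]
34 [(np.int64(295), np.int64(346))]
46 [(np.int64(295), np.int64(345))]
58 [(np.int64(296), np.int64(297)), (np.int64(343), np.int64(345))]
70 [(np.int64(296), np.int64(297)), (np.int64(343), np.int64(345))]
82 [(np.int64(296), np.int64(298)), (np.int64(343), np.int64(344))]
94 [(np.int64(296), np.int64(298)), (np.int64(343), np.int64(344))]
106 [(np.int64(297), np.int64(298)), (np.int64(342), np.int64(343))]
118 [(np.int64(297), np.int64(299)), (np.int64(341), np.int64(343))]
130 [(np.int64(297), np.int64(299)), (np.int64(341), np.int64(343))]
142 [(np.int64(297), np.int64(298)), (np.int64(342), np.int64(342))]
155 [(np.int64(291), np.int64(291))]
165 [(np.int64(290), np.int64(291)), (np.int64(348), np.int64(349))]
175 [(np.int64(290), np.int64(291)), (np.int64(348), np.int64(349))]
185 [(np.int64(291), np.int64(291)), (np.int64(348), np.int64(348))]
195 [(np.int64(291), np.int64(292)), (np.int64(347), np.int64(348))]
205 [(np.int64(291), np.int64(292)), (np.int64(346), np.int64(348))]
215 [(np.int64(291), np.int64(292)), (np.int64(346), np.int64(347))]
```

Run:
```python
from h import *
im,C=load("w5")
for (u,v),z in (((295,10),.067),((346,10),.067),((296.5,58),.067),((344.5,58),.067),((298,130),.067),((342,130),.067),((290.5,165),.016),((348.5,165),.016),((291.5,205),.016),((347.3,205),.016)):
    print(v,z,onz(C,(u,v),z)[:2].round(4))
```

```text
10 0.067 [0.7228 0.1258]
10 0.067 [0.7229 0.0739]
58 0.067 [0.6785 0.1253]
58 0.067 [0.6786 0.0742]
130 0.067 [0.6039 0.1253]
130 0.067 [0.604  0.0749]
165 0.016 [0.5541 0.1403]
165 0.016 [0.5542 0.0609]
205 0.016 [0.4964 0.1406]
205 0.016 [0.4965 0.0608]
```

Run:
```python
from h import *
C=cam("top"); print(onz(C,(425,264.5),.095), onz(C,(437,264.5),.095), onz(C,(425,253),.095))
im=cv2.imread("pics/top0.png"); cv2.imwrite("pics/cup.png",cv2.resize(im[190:290,380:460],None,fx=6,fy=6))
# cup rim in w1: ellipse approx centre from collage
C1=load("w1")[1]; 
im,_=load("w1"); cv2.imwrite("pics/cup1.png",cv2.resize(im[180:340,300:460],None,fx=3,fy=3))
```

```text
[ 0.29887284 -0.36512345  0.095     ] [ 0.29967888 -0.40411035  0.095     ] [ 0.33610352 -0.3657321   0.095     ]
```

View pics/cup1.png

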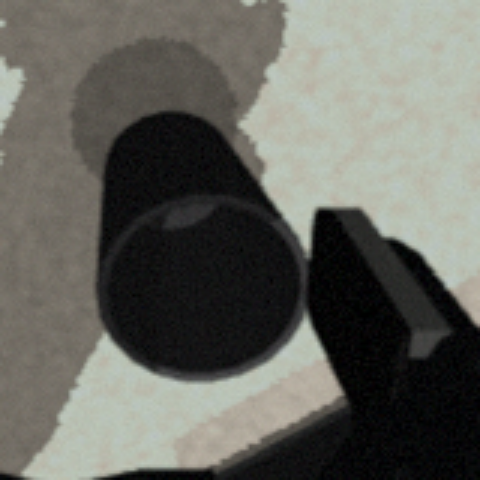

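View pics/cup.png

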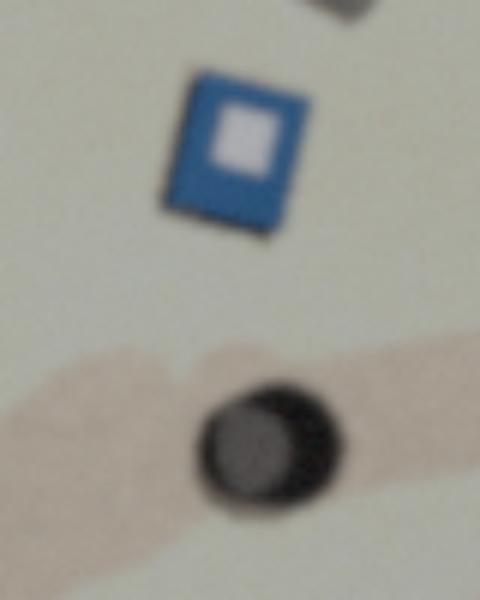

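Run:
```python
from h import *
q=down(-.2465,True); g=[.4583,-.3581]
arm.move_gripper(1.0,effort=40)
arm.movep(g+[.20],q); arm.line_to(g+[.082],.2); 
print(arm.read_tool_pos(),arm.read_ft_force())
arm.move_gripper(0.0,effort=40); print("op",arm.read_opening())
arm.line_to(g+[.2],.2); arm.pause(.2); shot("g1"); print(arm.read_ft_force(),arm.read_opening(),arm.read_time())
```

```text
[ 0.45920847 -0.35823843  0.08285456] [0.44799292 0.06026233 0.35200149]
op 0.7668554284957501
[-0.42315125  0.31611953 -1.60150418] 0.7642019178438898 9.3833
```

View pics/g1.png

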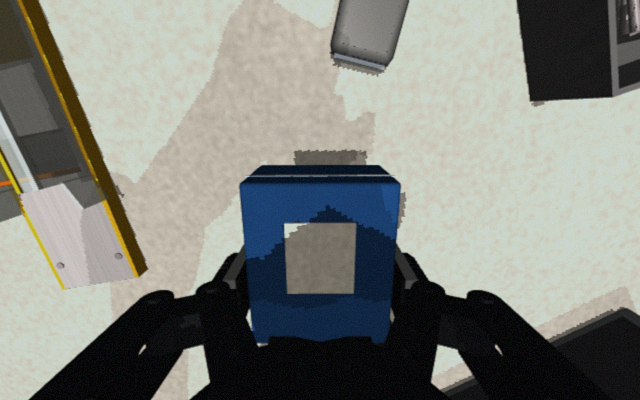

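Run:
```python
from h import *
im,C=load("g1"); v=np.load("pics/g1.npy"); 
c=[onz(C,p,v[2]-.038) for p in((240.5,183),(400,183))]
R=Ro.from_quat(v[3:]); print([R.inv().apply(x-v[:3]).round(4) for x in c], R.as_matrix().round(4))
q=down(-.004,True)
arm.movep([.46,.02,.22],q) if False else None
arm.movep([.522,.1005,.20],q); arm.pause(.2)
print(arm.read_tool_pos(),arm.read_time()); shot("g2")
```

```text
[array([ 0.0379, -0.0307, -0.0493]), array([ 0.0378,  0.0321, -0.0493])] [[-0.0027 -0.244  -0.9698]
 [ 0.002  -0.9698  0.244 ]
 [-1.     -0.0012  0.0031]]
[0.52229465 0.09928018 0.20001058] 11.275
```

View pics/g2.png

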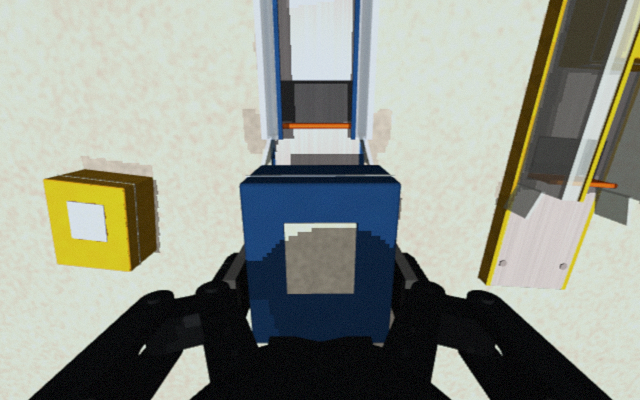

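Run:
```python
from h import *
arm.line_to([.522,.1013,.108],.2); arm.pause(.2)
p=arm.read_tool_pos(); print(p,arm.read_ft_force())
p0=np.array([.522,.1013,.108]); e=p-np.array([.522,.1005,.108]); print(e)
f0=arm.read_ft_force()
t=p0-e; 
for z in(.1015,.1005,.0995,.0985,.0975):
    arm.line_to([t[0],t[1],z],.05); f=arm.read_ft_force()-f0; print(z,arm.read_tool_pos().round(4),f.round(2))
    if f[2]>1.5: break
arm.pause(.1); print(arm.read_tool_pos().round(4)); shot("g3"); print(arm.read_time())
```

```text
[0.52290413 0.10145461 0.10944365] [-0.61861337  0.53666492 -1.2969365 ]
[0.00090413 0.00095461 0.00144365]
0.1015 [0.5208 0.1002 0.1014] [-0.72 -0.93 -0.52]
0.1005 [0.5211 0.1004 0.1004] [ 0.39 -0.52 -0.13]
0.0995 [0.5213 0.1004 0.0998] [-0.15 -1.19  3.39]
[0.5213 0.1004 0.0998]
13.0667
```

View pics/g3.png

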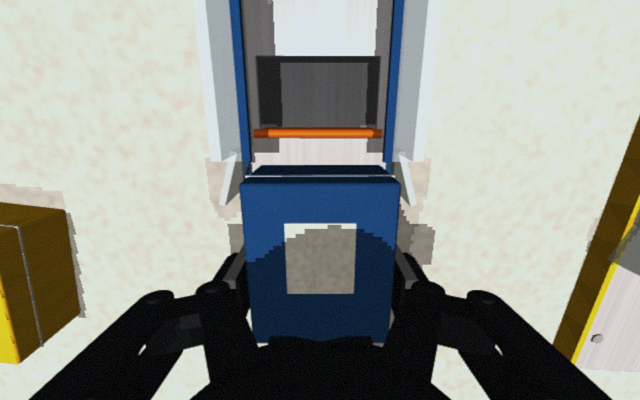

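Run:
```python
from h import *
im,C=load("g3"); hsv=cv2.cvtColor(im,cv2.COLOR_BGR2HSV); m=cv2.inRange(hsv,(100,110,30),(125,255,255)); o=cv2.inRange(hsv,(3,150,80),(15,255,255))
def runs(v,a):
    r=np.flatnonzero(np.diff(np.r_[0,v>0,0].astype(int))); return [(int(x)+a,int(y)+a-1) for x,y in zip(r[::2],r[1::2])]
for v in(5,30,60,90,120,150): 
    r=runs(m[v,220:420],220); print(v,r, onz(C,(r[0][1]+.5,v),.067)[:2].round(4),onz(C,(r[-1][0]-.5,v),.067)[:2].round(4))
for v in (129,133,136):r=runs(o[v,220:420],220);print(r,onz(C,(r[0][0]-.5,v),.042)[:2].round(4),onz(C,(r[-1][1]+.5,v),.042)[:2].round(4))
for v in (186,200,215): r=runs(m[v,220:420],220);print(v,r,onz(C,(r[0][0]-.5,v),.0605)[:2].round(4),onz(C,(r[-1][1]+.5,v),.0605)[:2].round(4))
```

```text
5 [(230, 240), (393, 403)] [0.6294 0.1243] [0.6292 0.0764]
30 [(232, 242), (392, 401)] [0.6224 0.1243] [0.6223 0.0762]
60 [(234, 244), (389, 399)] [0.6137 0.1243] [0.6135 0.0766]
90 [(237, 246), (388, 396)] [0.6044 0.1244] [0.6042 0.0763]
120 [(239, 248), (385, 394)] [0.5945 0.1245] [0.5943 0.0767]
150 [(241, 250), (384, 392)] [0.584  0.1246] [0.5838 0.0764]
[(255, 376)] [0.5901 0.1283] [0.5899 0.0745]
[(254, 269), (271, 273), (275, 276), (278, 281), (283, 285), (287, 287), (289, 289), (292, 292), (299, 300), (305, 305), (309, 309), (312, 312), (319, 319), (321, 321), (325, 325), (327, 327), (331, 333), (339, 339), (341, 342), (345, 348), (354, 355), (357, 361), (363, 381)] [0.5884 0.1288] [0.5881 0.0722]
[(254, 381)] [0.5871 0.1289] [0.5868 0.0721]
186 [(240, 400)] [0.5689 0.1317] [0.5687 0.0672]
200 [(241, 398)] [0.5631 0.1318] [0.5628 0.0676]
215 [(242, 397)] [0.5566 0.1319] [0.5563 0.0675]
```

Run:
```python
from h import *
p=arm.read_tool_pos()
arm.line_to([.522-.0009,.1005+.0006,.0995],.02)
print(p,arm.read_tool_pos())
arm.move_gripper(1.0); arm.line_to([.521,.1011,.20],.2); 
arm.move_gripper(0.0); arm.line_to([.45,.1012,.20],.25); arm.pause(.2); shot("g4"); 
print(arm.read_tool_pos(),arm.read_ft_force(),arm.read_opening(),arm.read_time())
```

```text
[0.52127639 0.10041828 0.09982772] [0.52139687 0.10076575 0.0997543 ]
[0.4510106  0.10115789 0.2000519 ] [ 0.25024886 -0.51170318 -0.18415192] 0.0015847978810331065 15.7583
```

View pics/g4.png

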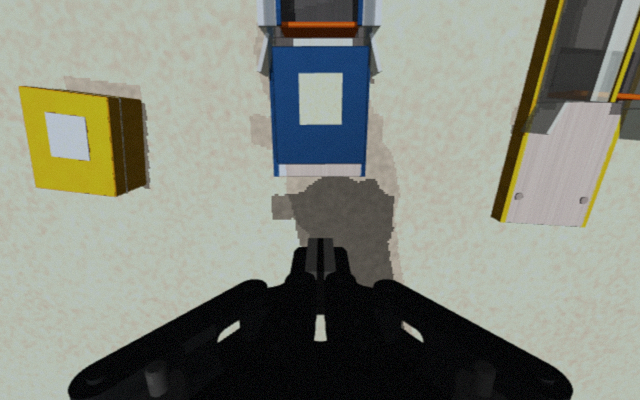

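Run:
```python
from h import *
arm.line_to([.455,.1012,.101],.2); arm.pause(.15); f0=arm.read_ft_force(); print(arm.read_tool_pos())
y=lambda x:.1012-.004*(x-.52)
for x in np.r_[.470,np.arange(.475,.5425,.0075)]:
    arm.line_to([x,y(x),.101],.04); f=arm.read_ft_force()-f0
    print(round(x,4),arm.read_tool_pos().round(4),f.round(2),round(arm.read_time(),2))
    if np.linalg.norm(f)>6: print("STOP");break
arm.pause(.1);shot("p1")
```

```text
[0.45576337 0.10136711 0.10219275]
0.47 [0.4701 0.1014 0.101 ] [ 1.18  1.18 -0.12] 17.07
0.475 [0.4753 0.1014 0.101 ] [ 0.56 -0.18  0.82] 17.35
0.4825 [0.4829 0.1013 0.101 ] [1.09 0.39 0.31] 17.69
0.49 [0.4904 0.1013 0.101 ] [ 0.8  -0.38 -0.08] 18.03
0.4975 [0.4973 0.1013 0.1008] [-0.13 -0.17 -0.01] 18.38
0.505 [0.5055 0.1012 0.101 ] [ 0.64  1.14 -0.36] 18.72
0.5125 [0.5134 0.1012 0.1011] [0.26 0.12 0.23] 19.06
0.52 [0.5207 0.1012 0.1011] [-0.12 -0.22  0.86] 19.4
0.5275 [0.5281 0.1012 0.1011] [0.58 0.28 0.25] 19.74
0.535 [0.5355 0.1011 0.101 ] [-0.07  0.42  0.44] 20.08
0.5425 [0.5429 0.1011 0.101 ] [ 1.13  0.2  -0.11] 20.43
```

View pics/p1.png

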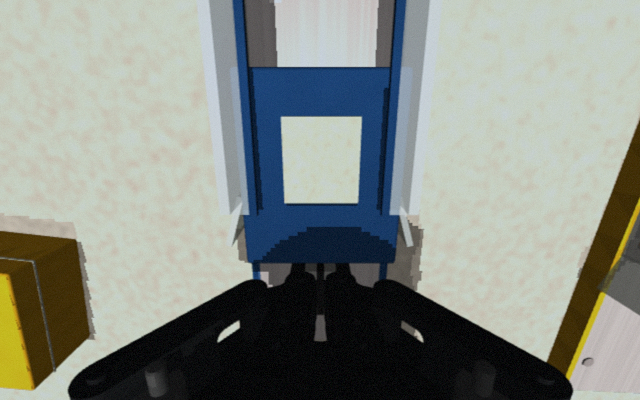

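Run:
```python
from h import *
im,C=load("p1"); print("nose",onz(C,(320,67),.060),"rear",onz(C,(320,263),.060), "TCP",np.load("pics/p1.npy")[:3])
arm.line_to([.535,.1012,.101],.1); arm.line_to([.535,.1012,.119],.1); arm.pause(.2)
F=np.array([arm.read_ft_force() for _ in range(10)]); print(F.mean(0),F.std(0),arm.read_time(),arm.read_tool_pos())
```

```text
nose [0.63381116 0.0999812  0.06      ] rear [0.55444429 0.10029974 0.06      ] TCP [0.54252193 0.10108843 0.10098595]
[ 0.48831112 -0.15727655  0.11603373] [0. 0. 0.] 21.3583 [0.53474245 0.10115587 0.1185663 ]
```

```bash
cat > push.py <<'E'
from h import *
y=lambda x:.1012-.004*(x-.52)
bias=.3
def fx(n=4):
    a=[]
    for _ in range(n): arm.pause(.015); a.append(arm.read_ft_force())
    return np.mean(a,0)
x=.543
while x<.604:
    arm.line_to([x,y(x),.119],.03); f=arm.read_ft_force(); print(round(x,4),arm.read_tool_pos().round(4),f.round(2))
    if abs(f[0]-bias)>5: print("STOP"); raise SystemExit
    x+=.01
x=.605
while x<.66:
    arm.line_to([x,y(x),.119],.02); f=fx(2); print(round(x,4),arm.read_tool_pos()[0].round(4),f.round(2),round(arm.read_time(),2))
    if abs(f[0]-bias)>3: print("contact"); break
    x+=.001
shot("p2")
E
python3 push.py
```

```text
0.543 [0.5432 0.1011 0.1189] [-0.29 -0.45  0.09]
0.553 [0.5533 0.1011 0.119 ] [-0.76 -0.13 -0.25]
0.563 [0.5633 0.101  0.119 ] [0.26 0.58 0.46]
0.573 [0.5733 0.101  0.119 ] [-0.78  0.14  0.14]
0.583 [0.5833 0.1009 0.119 ] [0.31 0.49 0.07]
0.593 [0.5933 0.1009 0.119 ] [-0.09  1.76  0.15]
0.603 [0.6034 0.1009 0.119 ] [-0.5   0.31  0.62]
0.605 0.6051 [-0.09  0.7   0.02] 24.96
0.606 0.6059 [-0.86 -0.16  0.29] 25.24
0.607 0.6069 [-1.41 -0.2  -0.67] 25.52
0.608 0.608 [-1.54 -0.73  0.12] 25.81
0.609 0.6094 [-0.19 -0.29 -0.48] 26.09
0.61 0.6101 [-1.09 -0.79  0.53] 26.38
0.611 0.6109 [-1.3  -0.2   0.57] 26.66
0.612 0.6121 [-0.72  0.08  1.06] 26.94
0.613 0.6131 [-1.13 -0.48  0.18] 27.23
0.614 0.6141 [-1.03 -0.23 -0.1 ] 27.51
0.615 0.6151 [-0.99  0.65  0.54] 27.79
0.616 0.6161 [-0.37 -0.21 -0.42] 28.07
0.617 0.6171 [-0.59  0.02 -0.87] 28.36
0.618 0.6181 [-0.62 -0.34 -0.85] 28.64
0.619 0.6191 [-0.65  0.19 -0.67] 28.93
0.62 0.6201 [-0.69 -0.02 -0.42] 29.21
0.621 0.6211 [-1.28  0.33 -0.32] 29.49
0.622 0.6221 [-0.09 -0.1  -0.5 ] 29.77
0.623 0.6231 [-1.24  0.39 -0.43] 30.06
0.624 0.6241 [-0.86  0.05 -0.61] 30.34
0.625 0.6251 [-0.52  0.09 -0.24] 30.62
0.626 0.6261 [-0.54  0.27 -0.82] 30.91
0.627 0.6271 [-0.53  0.11 -0.29] 31.19
0.628 0.6281 [-0.89  0.7  -0.37] 31.48
0.629 0.6291 [-1.26 -0.21 -0.25] 31.76
0.63 0.6301 [-0.84 -0.37 -0.6 ] 32.04
0.631 0.6311 [-0.83  0.5  -0.71] 32.33
0.632 0.6321 [-1.26  0.43 -0.57] 32.61
0.633 0.6325 [-3.12 -0.35  1.92] 32.89
contact
```

Run:
```python
from h import *
y=lambda x:.1012-.004*(x-.52)
def fx(n=5):
    a=[]
    for _ in range(n): arm.pause(.02); a.append(arm.read_ft_force())
    return np.mean(a,0)
x=.633
for i in range(20):
    x+=.0003; arm.line_to([x,y(x),.119],.01); f=fx(); print(round(x,4),arm.read_tool_pos().round(4),f.round(2),round(arm.read_time(),2))
    if f[0]<-11.2: break
if f[0]<-8: arm.pause(.3); print(fx(8)); shot("p3")
```

```text
0.6333 [0.6326 0.1007 0.1189] [-5.24 -0.06  3.23] 33.27
0.6336 [0.6326 0.1008 0.119 ] [-5.71 -0.09  3.89] 33.61
0.6339 [0.6327 0.1008 0.119 ] [-6.55 -0.19  4.44] 33.94
0.6342 [0.6327 0.1008 0.119 ] [-6.47 -0.17  4.39] 34.27
0.6345 [0.6328 0.1008 0.119 ] [-6.97 -0.15  5.18] 34.61
0.6348 [0.6328 0.1008 0.119 ] [-7.92  0.1   6.02] 34.94
0.6351 [0.6329 0.1008 0.119 ] [-8.24 -0.4   6.56] 35.27
0.6354 [0.6329 0.1008 0.119 ] [-9.05 -0.27  6.38] 35.61
0.6357 [0.633  0.1008 0.119 ] [-8.91 -0.2   7.4 ] 35.94
0.636 [0.633  0.1008 0.119 ] [-9.67 -0.29  7.32] 36.27
0.6363 [0.6331 0.1008 0.1188] [-10.09  -0.32   7.58] 36.61
0.6366 [0.6331 0.1008 0.1188] [-10.66  -0.03   8.14] 36.94
0.6369 [0.6332 0.1008 0.1188] [-11.31  -0.54   8.48] 37.27
[-11.28601565  -0.43927986   8.39108209]
```

Run:
```python
from h import *
arm.line_to([.6372,.1008,.119],.01); arm.pause(.4); print(arm.read_ft_force())
arm.line_to([.629,.1008,.119],.02); arm.pause(.1); print(arm.read_tool_pos(),arm.read_ft_force())
arm.line_to([.629,.1008,.26],.15); arm.line_to([.56,.1008,.30],.2); arm.pause(.3); shot("e1")
cv2.imwrite("pics/top1.png",snapshot("top")); cv2.imwrite("pics/scene1.png",snapshot("scene"))
print(arm.read_tool_pos(),arm.read_ft_force(),arm.read_time())
s=cv2.imread("pics/scene1.png"); cv2.imwrite("pics/scene1c.png",cv2.resize(s[180:320,180:410],None,fx=3.4,fy=3.4,interpolation=cv2.INTER_CUBIC))
```

```text
[-11.82975512  -0.72753007   8.65342182]
[0.62966703 0.10077715 0.11910465] [-0.05305734  0.34129683 -0.24155066]
[0.56021571 0.10075274 0.29959717] [ 0.89389984 -1.18088113  0.07731516] 41.1583
```

View pics/e1.png

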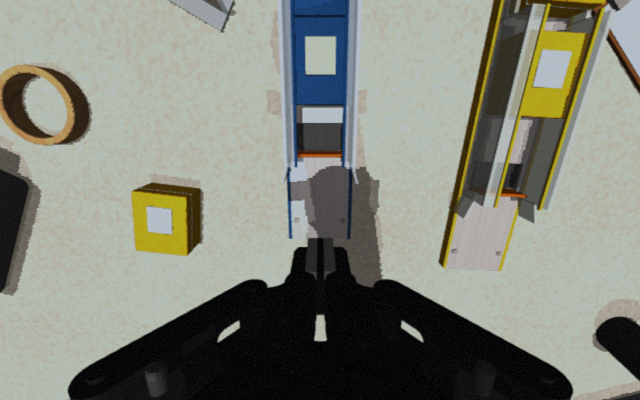

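View pics/scene1c.png

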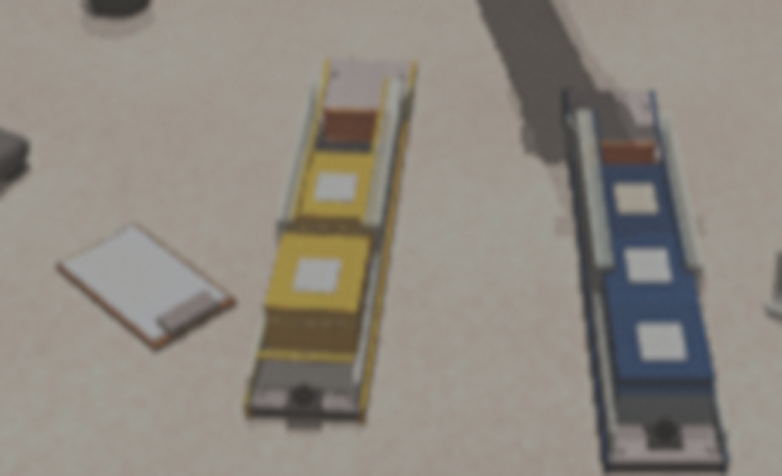

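Run:
```python
from h import *
from station import ticket
im,C=load("e1")
for u in((320,16),(320,105),(321,61)): print(onz(C,u,.060).round(4))
a,b=cv2.imread("pics/top0.png"),cv2.imread("pics/top1.png"); d=cv2.absdiff(a,b).max(2)
# shift check of bystanders by saturated colour blobs: yellow
for im in(a,b):
    m=cv2.inRange(cv2.cvtColor(im,cv2.COLOR_BGR2HSV),(22,120,80),(35,255,255)); k,l,s,c=cv2.connectedComponentsWithStats(m)
    print([c[i].round(1).tolist() for i in range(1,k) if s[i,4]>150])
ticket.finish_job(); print("done",arm.read_time())
```

```text
[0.7238 0.0989 0.06  ]
[0.6432 0.0993 0.06  ]
[0.6847 0.0981 0.06  ]
[[356.5, 128.3], [354.0, 157.3], [229.6, 202.0], [165.2, 327.8], [179.0, 367.8]]
[[356.5, 128.3], [354.1, 157.5], [229.7, 202.0], [165.1, 327.8], [179.0, 367.8]]
the job is handed in; nothing more can be done
the job is handed in; nothing more can be done
```

I loaded the blue carton into the blue dispenser and handed the job in at about 41 s. The hand-in gives no verdict, so the result below rests on my own last checks.

**What I did:** I gripped the carton by its sides, set it on the sill and pushed it through the flap with closed fingers. I then reached down through the slot and pushed it along the lane until the row stood firm. The force rose to 11.8 N, held for about 0.4 s, and I backed off and lifted clear.

**Last checks:**
- **Position:** the carton's origin is about 96 mm down the lane (95.5 mm by camera, 96.4 mm from the finger contact). It is within about 2 mm of the centre line.
- **Row:** the pictures show all three cartons closed up.
- **Flap:** it stands upright behind the carton.
- **Robot:** it is clear of everything.
- **Yellow items:** the yellow carton and yellow row moved by 0.2 px or less in the overhead view. I looked at the other bystanders only in the pictures and did not measure them.

**Disagreements:**
- Wrist-camera and tool readings differed by about 1 mm sideways.
- The flap-top height came out 4–8 mm too high in the two-view measurement, so I did not use it.
- The pressing force also included about 8 N vertically, from the fingertips rubbing on the carton; it was gone once I backed off.

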